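# Set up a dye place: face the bottle to the code reader, press its label holder home

## Task

Set up the dye place on the small grey shelf: turn the larger brown bottle where it stands until the middle of its paper label looks straight at the reader's window. Then take the wide label holder out of the wooden block, keep its card to the front, and push it down behind the shelf's front lip, in the empty bay before that bottle, until it sits fully home on the lip. A spring in the bay lifts it again, so finish while still holding it pressed home, ready for me to tighten the lock screw; leave the small bottle, the narrow holder and everything else as they are.

Things in the scene. Friction and masses are not known exactly. Their poses are not given: they have to be found in the camera images.
- dye_shelf: Fixed grey sheet-metal shelf, 150 mm deep (x), 300 mm wide (y), top 45 mm above the table; origin under its middle at table height; front to its own -x, left end at +y. Front lip 22 mm high, 3 mm thick; an equally high steel strip behind it leaves a channel 8 mm wide. In the lip's right bay a narrow holder is fixed already, 110 mm right of the empty bay, its top 58 mm above the lip.
- bay (a point): Middle of the empty bay of the channel (8 mm wide along the shelf's x, 84 mm long along its y), at the height of the top of the lip; axes as the shelf. The tongue of the wide holder goes down here, between lip and strip, with 2 mm to spare on each side.
- lift_strip (a joint): Sprung steel strip in the floor of the empty bay, in m: 0 = up (its top 12 mm below the top of the lip), grows as it is pushed down, 0.007 when the holder is fully home, stop at 0.0095. It pushes up with 4 N at 0 and 9 N at 0.007.
- dye_seat (a point): Middle of the round seat of the larger bottle, on the shelf's top; axes as the shelf. The seat is a ring 5 mm high with 47 mm bore, 90 mm behind the empty bay and 75 mm from the reader's window.
- reader_window (a point): Middle of the window of the code reader (grey block 40 x 45 x 55 mm at the shelf's left end), 33 mm above the shelf's top; axes as the shelf. It looks along the shelf's -y at the bottle in the seat, so the bottle's label must point along the shelf's +y.
- bottle_mid (a point): Middle of the larger brown bottle (42 mm in diameter, 85 mm high with its black cap, 45 g), on its axis, 42.5 mm above its foot; z up. The straight part of its body, to be gripped, reaches up to 50 mm above its foot. It stands loose in the seat.
- bottle_label (a point): Middle of the paper label on the larger bottle's side, 30 mm above its foot and 21 mm from its axis; its own x points straight out of the label. The label goes half round the bottle; the other half is bare. At the start it is turned 0.6 to 1.5 rad from the reader, towards the shelf's front.
- label_holder_mid (a point): Middle of the wide label holder (loose, upright in a slot of the wooden block, 60 g, 77 mm high), half-way up; x through its thickness, card on the -x side, y along its width, z up. From the bottom: steel tongue 80 wide, 4 thick (tip 2.4), 19 high; grey body 88 wide, 10 thick, 34 high; in the middle on top a ribbed finger tab 36 wide, 10 thick, 24 high (mm), its top 38.5 mm above this point.
- holder_shoulder (a point): The same holder's underside of the grey body, in the middle, 19 mm above the tongue's lower edge: it sits on the top of the lip when fully home. Axes as the holder.
- holder_card (a point): Middle of the paper card on the wide holder's front face (5 mm to the -x side), 17 mm above the shoulder; axes as the holder.
- narrow_holder_mid (a point): Middle of the narrow label holder, half-way up: like the wide one but 58 mm wide. It stands in the other slot of the wooden block and stays there.
- holder_block: Fixed wooden block with two slots in line, 46 mm (x) x 200 mm (y) x 26 mm high; origin under its middle. The slots are centred 49 mm to either side of its middle along y; which holder is in which changes.
- drop_bottle: Smaller brown bottle with a pale cap, 30 mm in diameter, 62 mm high, in its own seat on the shelf 110 mm right of the larger one; stays as it is.
- steel_cup: Steel cup, 72 mm wide, 82 mm high, standing on the table; origin under its middle. Stays as it is.
There are look-alikes about, which are no part of the job. Leave any green or red look-alike of the part that bears bottle_mid alone.

How it is judged (in metres and radians):
On the way, in this order (a step that is already met when the one before it is completed fails the run):
1. the larger bottle stands in its seat with its label facing the reader (within 15 degrees), let go (angle between the x axis of bottle_label and the y axis of dye_shelf, either way round below 0.26 rad and y of bottle_label in the frame of dye_seat above 0.012 m and horizontal distance between bottle_mid and dye_seat below 0.006 m and angle between bottle_mid's own z axis and vertical below 0.06 rad and z of bottle_mid in the frame of dye_seat below 0.047 m and contact force between the fingers and anything else below 0.1 N), for 0.2 s.
2. the wide label holder is lifted clear of the wooden block (z of label_holder_mid in the frame of holder_block above 0.07 m), for 0.1 s.
3. the holder's tongue is behind the lip, in the empty bay (x of holder_shoulder in the frame of bay between -0.004 and 0.004 m and y of holder_shoulder in the frame of bay between -0.005 and 0.005 m and z of holder_shoulder in the frame of bay below 0.009 m), for 0.1 s.
At the end, for the whole second after the job is handed in: fingers hold the wide holder down, card to the front, upright and square to the bay (0.06 / 0.08 rad), shoulder within 1.8 mm of the lip's top, strip pressed 5.2 mm or more; the larger bottle stands in its seat, label within 0.26 rad of facing the reader (x of holder_shoulder in the frame of bay between -0.004 and 0.004 m and y of holder_shoulder in the frame of bay between -0.005 and 0.005 m and z of holder_shoulder in the frame of bay below 0.0018 m and angle between each of holder_shoulder, bottle_mid's own z axis and vertical below 0.06 rad and angle between the x axis of holder_shoulder and the x axis of bay, either way round below 0.08 rad and x of holder_card in the frame of bay below 0 m and value of joint lift_strip above 0.0052 m and contact force between the fingers and anything else above 2 N and angle between the x axis of bottle_label and the y axis of dye_shelf, either way round below 0.26 rad and y of bottle_label in the frame of dye_seat above 0.012 m and horizontal distance between bottle_mid and dye_seat below 0.006 m and z of bottle_mid in the frame of dye_seat below 0.047 m); the arm keeps its last pose, push and grip.
It fails at once if the larger bottle is tipped over or carried out of its seat (angle between bottle_mid's own z axis and vertical above 0.35 rad or distance of bottle_mid from where it was at the start of the episode above 0.03 m).
It fails at once if the small bottle is shifted by more than 15 mm (distance of drop_bottle from where it was at the start of the episode above 0.015 m).
It fails at once if the narrow holder is shifted by more than 15 mm (distance of narrow_holder_mid from where it was at the start of the episode above 0.015 m).
It fails at once if the steel cup is shifted by more than 30 mm (distance of steel_cup from where it was at the start of the episode above 0.03 m).
It also fails if it takes over 51 s, if anything falls off the work surface, if the arm or the gripper's body presses on something with over 40 N, if the wrist force passes 120 N, or if a joint passes its speed limit or range.

## Robot

A 7-joint arm with a two-finger parallel gripper is mounted at the origin on a cart in front of the work surface, level with it; the furniture and walls round the work are solid. World frame = base frame: x ahead of the robot, y to its left, z up, the work surface at z = 0. Lengths are in mm, angles in rad, forces in N, time in s.
With the tool pointing down it reaches from about 400 to 875 mm from the base axis. Payload 19.3 kg.
Tool frame: the origin (TCP) lies at the very end of the fingers, on their centre line; the grasp point (between the pads) lies 19 mm behind it (grip_point_offset is the z of the grasp point in the tool frame, in mm); z points along the fingers, x is the direction in which the jaws open and shut, and the axes are right-handed (so a half turn about z gives the same grasp; the last joint's range is limited). The gripper opens to 85 mm and grips with 20 to 120 N. Pads are 22 mm wide; open, the fingers measure 114 mm over their backs; the gripper's body (76 mm by 85 mm) begins 54 mm behind the grasp point. The pads swing forward as they close: fully open they stand 13 mm farther back than shut.
Start: joints at [1.238, 0.521, -0.036, 1.599, 0.021, 1.021, -0.113], TCP at [162.338, -603.54, 231.291] pointing down, gripper open.
Joint ranges: [-2.91, 2.91], [-0.3, 2.13], [-1.5, 1.42], [0.17, 2.43], [-1.26, 4.41], [0.16, 1.93], [-2.52, 2.52]. Speed limits (rad/s): [1.89, 1.89, 2.39, 2.39, 3.01, 3.01, 3.01].

## Interface

Orientations are given as a 3x3 rotation matrix whose columns are the frame's x, y, z axes.
In Python, from workcell import movep, movel, goto_joints, open_gripper, clamp, wait, inverse_kinematics, read_state, camera, PlanningError, finish_job, grip_point_offset gives the robot as it stands. Calls block until the motion is done:
- movep(position, orientation): joint-space move of the TCP to a pose.
- movel(position, frame=None, max_speed=150, guard=None): straight line of the TCP; frame=None keeps the orientation; max_speed is the mean speed in mm/s. With guard (N) it stops when the force on the tool has changed by that much, and returns True; else False.
- goto_joints(angles): joint-space move.
- open_gripper() and clamp(): open the fingers fully, or close them until they stop; the grip force is fixed at half the most.
- wait(seconds).
- inverse_kinematics(position, orientation): joint angles nearest the present ones, or None.
- read_state(): the state.
- camera(name): name is "scene" or "top" or "wrist"; returns a dict with "image" (400x640x3 uint8, blue, green, red), "range_z" (400x640 float32, mm along the optical axis (not along the pixel's ray), 0 where there is no reading), "fx", "fy", "cx", "cy" (pixels), "dist_coeffs" ([k1, k2, p1, p2, k3] as OpenCV has them; the pictures are not rectified), "cam_to_world" (4x4, takes a point from camera to world coordinates). Camera axes: x right, y up, looking along -z (the intrinsics and any distortion apply to the point x, -y, -z); pixel columns grow to the right and rows downward; lengths in mm; the calibration is good to about 2 mm. A picture is of the moment at which its call begins.
A pose or a line that the arm cannot do raises PlanningError and nothing moves.
- finish_job(): hands the job in, once; it reports no verdict.
The state is a dict: "time": time; "qpos": joint angles; "qvel": joint speeds; "joint_efforts": joint torques, N m; "eef_pos": TCP position; "tool_rot": TCP orientation; "ft_force": force on the tool from outside, world axes, zero at the start; "torque": the same for the moment, N m; "finger_gap": finger opening in mm.
Only numpy, scipy, OpenCV 4.12 (cv2) and the standard library are available. Lean on these libraries where they do the work, as an engineer would, in place of code of your own. Each camera call takes 0.05 s, during which the arm holds its last target.

## Working session

There is one attempt and no reset: what is moved stays moved. The work goes in short steps, each a Python script; the robot and the scene stay as the last script left them, time stands still between calls to the robot, and variables do not carry over. Pictures are saved under pics/ and viewed, and the job is handed in when it is done.

```bash
ls; mkdir -p pics; python3 - <<'E'
from workcell import *
import cv2,numpy as np
s=read_state();print(s['time'],s['eef_pos'],s['finger_gap'],s['ft_force'],grip_point_offset)
for n in("scene","top","wrist"):
    c=camera(n);cv2.imwrite(f"pics/{n}0.png",c["image"]);np.savez(f"pics/{n}0.npz",**c)
    print(n,c["fx"],c["fy"],c["cx"],c["cy"],c["dist_coeffs"]);print(np.round(c["cam_to_world"],3).tolist())
E
```

```text
pics
0.0 [ 162.24739375 -603.24645706  230.73449402] 85.34511220159274 [ 0.05295691 -0.14707107 -0.2846163 ] -18.700000000000003
scene 490.9792084180524 490.9792084180524 316.1149324141517 200.5170184225405 [-0.09285077  0.          0.          0.          0.        ]
[[0.663, 0.409, -0.627, -284.038], [-0.748, 0.37, -0.55, -608.886], [0.007, 0.834, 0.552, 783.001], [0.0, 0.0, 0.0, 1.0]]
top 370.47489774343916 370.47489774343916 320.620419287793 199.82934009204791 [-0.04666637  0.          0.          0.          0.        ]
[[-0.022, 0.997, -0.073, 470.213], [-1.0, -0.023, -0.012, 71.446], [-0.014, 0.073, 0.997, 1169.7], [0.0, 0.0, 0.0, 1.0]]
wrist 339.44775883586186 339.44775883586186 320.2047331088186 201.28634336262806 [-0.00259685  0.          0.          0.          0.        ]
[[0.259, 0.93, 0.259, 227.928], [-0.966, 0.25, 0.069, -585.395], [-0.001, -0.268, 0.963, 373.386], [0.0, 0.0, 0.0, 1.0]]
```

View pics/scene0.png

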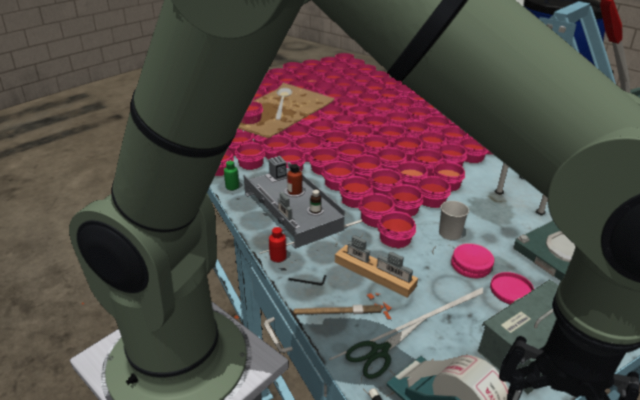

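View pics/top0.png

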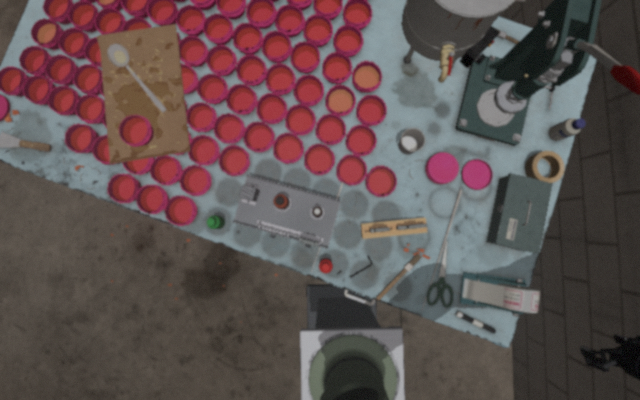

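View pics/wrist0.png

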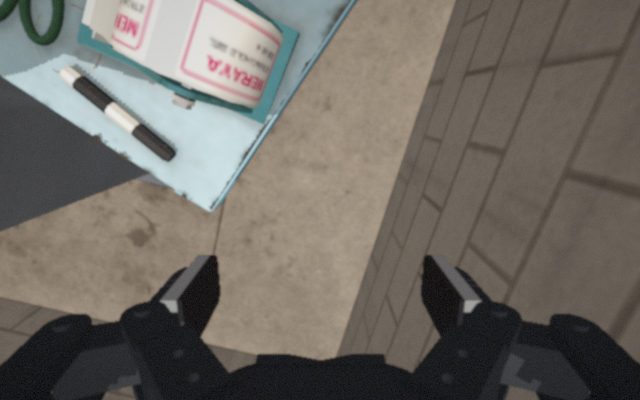

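The scene view shows the shelf at (295,205), the block with two holders at (375,268), and green and red look-alike bottles at (232,175) and (278,245). The top view has the shelf at (285,210) and the block at (395,228). I'll localise with zooms.

```bash
cat > h.py <<'E'
import numpy as np, cv2
def load(f): return dict(np.load(f))
def rays(c,px):
    K=np.array([[c["fx"],0,c["cx"]],[0,c["fy"],c["cy"]],[0,0,1.]])
    u=cv2.undistortPoints(np.array(px,float).reshape(-1,1,2),K,np.array(c["dist_coeffs"],float)).reshape(-1,2)
    d=np.c_[u[:,0],-u[:,1],-np.ones(len(u))]
    T=np.array(c["cam_to_world"]); return T[:3,3],d@T[:3,:3].T
def plane(c,px,z):
    o,d=rays(c,px); t=(z-o[2])/d[:,2]; return o+d*t[:,None]
def depthpt(c,px):
    o,d=rays(c,px); r=np.array([c["range_z"][int(round(v)),int(round(u))] for u,v in px]); return o+d*r[:,None]
def proj(c,P):
    T=np.linalg.inv(np.array(c["cam_to_world"])); p=np.atleast_2d(P)@T[:3,:3].T+T[:3,3]
    p=p*[1,-1,-1]; K=np.array([[c["fx"],0,c["cx"]],[0,c["fy"],c["cy"]],[0,0,1.]])
    return cv2.projectPoints(p,np.zeros(3),np.zeros(3),K,np.array(c["dist_coeffs"],float))[0].reshape(-1,2)
def crop(c,name,x0,y0,x1,y1,s):
    cv2.imwrite(name,cv2.resize(c["image"][y0:y1,x0:x1],None,fx=s,fy=s,interpolation=cv2.INTER_CUBIC))
E
python3 - <<'E'
from h import *
c=load("pics/top0.npz");crop(c,"pics/topz.png",225,165,435,275,3.8)
d=load("pics/scene0.npz");crop(d,"pics/scz.png",210,140,430,300,3.6)
px=[(243,176),(340,190),(237,228),(330,246)]
print(plane(c,px,45).round(1))
print(plane(c,[(362,222),(426,218),(364,238),(428,233)],26).round(1))
print(plane(c,[(250,194),(283,201),(318,211)],[130]).round(1))
E
```

```text
[[631.4 322.3  45. ]
 [581.   25.6  45. ]
 [472.3 341.9  45. ]
 [412.   60.2  45. ]]
[[ 482.3  -40.3   26. ]
 [ 490.  -238.1   26. ]
 [ 433.1  -45.    26. ]
 [ 443.8 -242.4   26. ]]
[[567.3 283.8 130. ]
 [545.3 190.4 130. ]
 [514.9  92.4 130. ]]
```

View pics/topz.png

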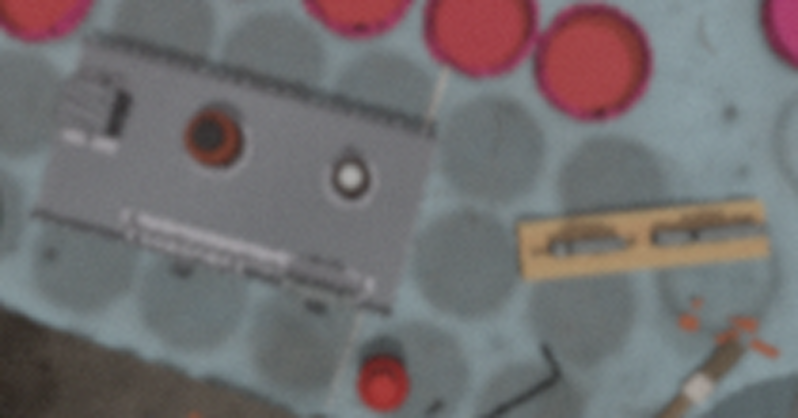

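View pics/scz.png

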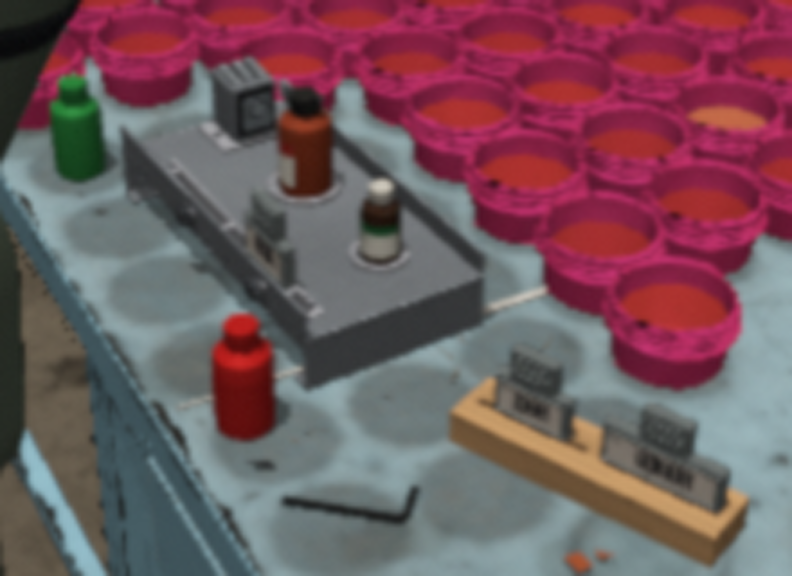

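The wide holder is the right-hand one (crop 660,455), standing in the block with its card towards the robot. The label edge on the large bottle is visible at (297,170) in the scene crop. Next I'll take a wrist view from the front of the shelf.

```bash
cat >> h.py <<'E'
def Rdown(yaw):  # tool x at angle yaw in the world, z down
    c,s=np.cos(yaw),np.sin(yaw); return np.array([[c,s,0],[s,-c,0],[0,0,-1.]])
E
python3 - <<'E'
from workcell import *
from h import *
s=read_state();T=np.array(s['tool_rot']);c=load("pics/wrist0.npz")["cam_to_world"]
print(T.round(3), (T.T@(c[:3,3]-s['eef_pos'])).round(1)); print((T.T@c[:3,:3]).round(3))
for yaw in (-96,-60,-30,0,30,60,84,120,150,180,210,240):
    y=np.deg2rad(yaw)
    r=[]
    for p in ([400,150,330],[548,190,70],[467,-190,80],[455,200,80]):
        q=inverse_kinematics(p,Rdown(y)); r.append(None if q is None else np.round(q,2).tolist())
    print(yaw,r)
E
```

```text
[[ 0.26  -0.966 -0.   ]
 [-0.966 -0.26   0.001]
 [-0.001  0.    -1.   ]] [  -0.4  -68.1 -142.5]
[[ 1.     0.001  0.   ]
 [ 0.001 -0.963 -0.268]
 [ 0.     0.268 -0.963]]
-96 [[0.51, 0.22, -1.15, 1.91, 0.22, 1.15, -2.4], [-0.21, 0.68, -0.32, 1.83, 0.32, 0.68, -2.39], [0.35, 0.56, -0.11, 2.03, 0.11, 0.55, -1.51], [-0.66, 0.57, 0.17, 2.06, -0.18, 0.53, -2.03]]
-60 [[0.49, 0.21, -1.13, 1.91, 0.21, 1.15, -1.76], [-0.11, 0.71, -0.47, 1.82, 0.46, 0.73, -1.88], [0.45, 0.57, -0.24, 2.02, 0.23, 0.57, -1.0], [-0.1, 0.61, -0.58, 2.03, 0.55, 0.66, -2.09]]
-30 [[0.51, 0.22, -1.15, 1.91, 0.22, 1.15, -1.25], [-0.01, 0.74, -0.62, 1.82, 0.59, 0.78, -1.46], [0.53, 0.58, -0.34, 2.02, 0.33, 0.59, -0.57], [-0.0, 0.65, -0.72, 2.03, 0.66, 0.71, -1.66]]
0 [[0.55, 0.24, -1.22, 1.91, 0.25, 1.16, -0.75], [0.03, 0.76, -0.68, 1.81, 0.64, 0.8, -0.98], [0.6, 0.59, -0.45, 2.02, 0.43, 0.62, -0.13], [0.12, 0.72, -0.9, 2.02, 0.8, 0.8, -1.26]]
30 [[0.62, 0.29, -1.33, 1.91, 0.3, 1.18, -0.29], [-0.0, 0.74, -0.63, 1.82, 0.6, 0.78, -0.43], [0.68, 0.61, -0.55, 2.01, 0.52, 0.65, 0.31], [0.13, 0.72, -0.91, 2.02, 0.81, 0.81, -0.
[... 558 characters left out ...]
, 0.26, -1.26, 1.91, 0.27, 1.17, 1.84], [0.34, 1.06, -1.28, 1.8, 1.11, 1.21, 1.32], [-0.33, 0.79, 0.89, 2.06, -0.93, 0.75, -2.51], [0.32, 0.94, -1.28, 2.01, 1.06, 1.09, 1.15]]
180 [[0.58, 0.26, -1.26, 1.91, 0.27, 1.17, 2.36], [-1.13, 1.18, 1.27, 1.88, -1.26, 1.19, -2.52], [0.01, 0.6, 0.35, 2.05, -0.38, 0.56, -2.51], [0.32, 0.94, -1.28, 2.01, 1.06, 1.09, 1.67]]
210 [None, [-0.82, 0.76, 0.56, 1.86, -0.61, 0.7, -2.52], [0.16, 0.57, 0.15, 2.04, -0.16, 0.54, -2.2], [-0.99, 0.67, 0.64, 2.07, -0.69, 0.62, -2.49]]
240 [[-1.03, 0.09, 0.59, 1.97, -0.06, 1.1, -2.52], [-0.7, 0.71, 0.38, 1.85, -0.41, 0.66, -2.17], [0.24, 0.56, 0.03, 2.04, -0.03, 0.54, -1.79], [-0.81, 0.6, 0.38, 2.07, -0.41, 0.55, -2.24]]
```

```bash
python3 - <<'E'
from workcell import *
from h import *
for i,(p,y) in enumerate([([380,-130,240],85),([425,185,230],80.4)]):
    movep(p,Rdown(np.deg2rad(y))); s=read_state();print(s['time'],s['eef_pos'],np.round(s['qpos'],2))
    wait(.2);c=camera("wrist");cv2.imwrite(f"pics/w{i+1}.png",c["image"]);np.savez(f"pics/w{i+1}.npz",**c)
E
```

```text
2.0333 [ 380.02642782 -130.57761377  239.97209154] [ 0.95  0.23 -0.88  2.1   0.23  0.9   1.43]
3.4917 [425.28091284 183.86783533 229.88130213] [ 0.25  0.41 -1.    1.98  0.42  0.98  0.45]
```

```bash
sleep 1
```

```text
(no output)
```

View pics/w1.png

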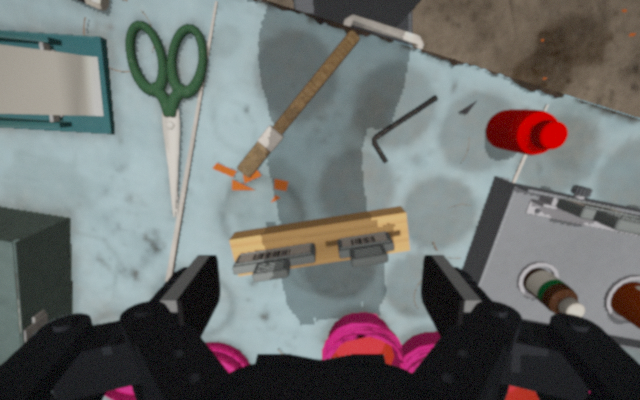

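View pics/w2.png

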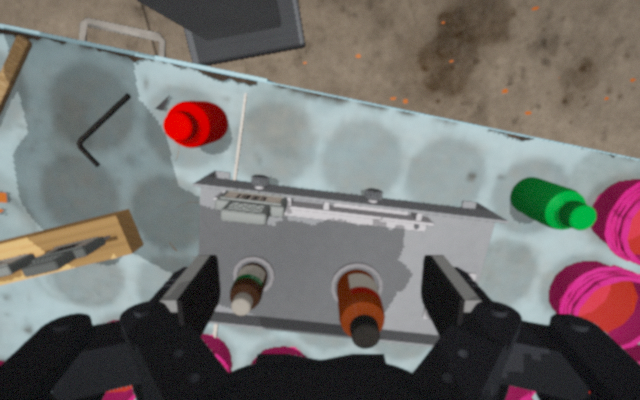

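```bash
python3 - <<'E'
from h import *
c=load("pics/w2.npz");print(c["cam_to_world"][:3,3]);crop(c,"pics/w2z.png",185,165,505,345,2.5)
crop(c,"pics/w2b.png",320,250,400,350,8)
b=load("pics/w1.npz");crop(b,"pics/w1z.png",215,195,425,295,3.8)
E
```

```text
[357.8357947  195.82483675 372.60998721]
```

View pics/w2z.png

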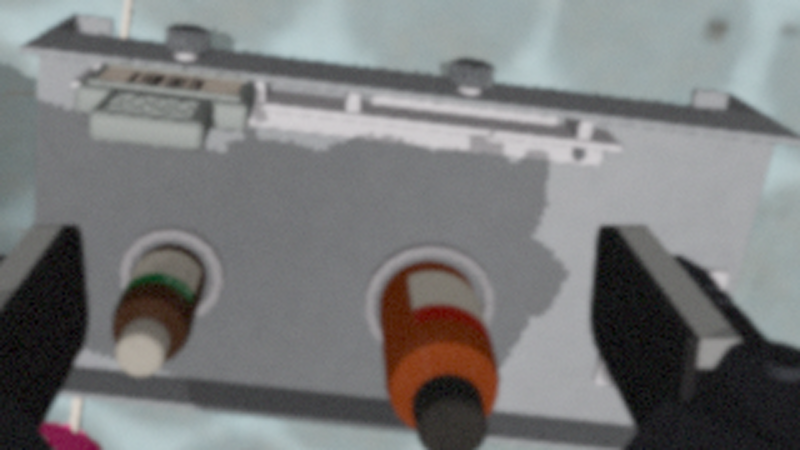

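View pics/w2b.png

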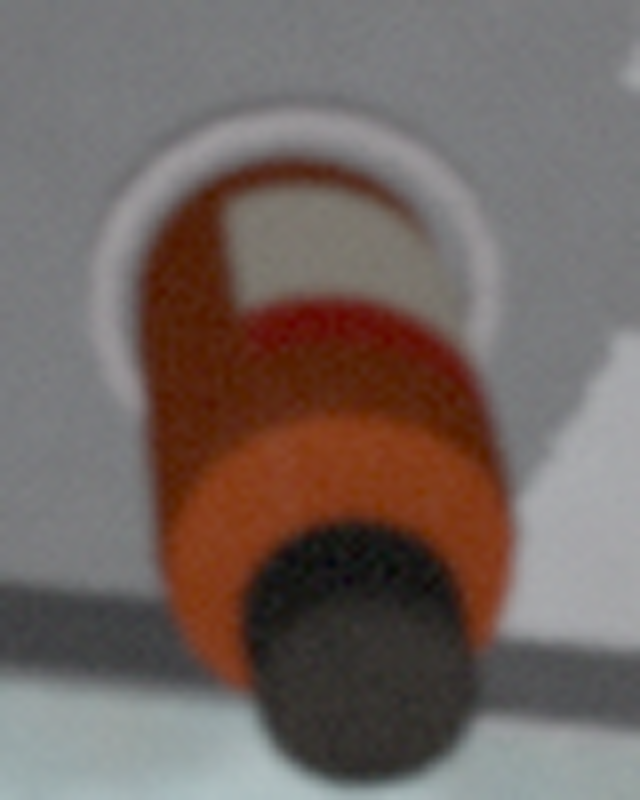

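View pics/w1z.png

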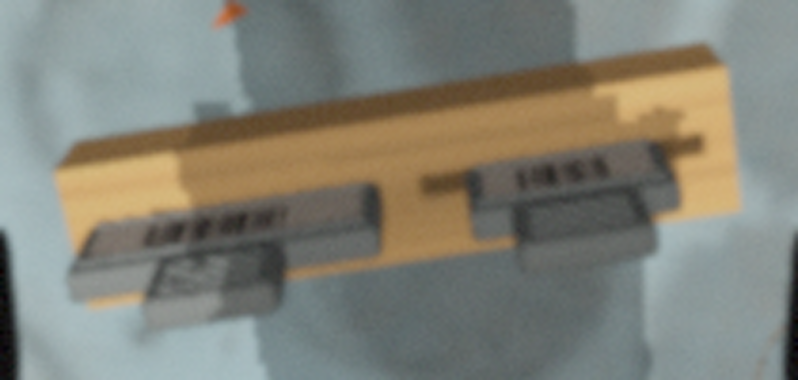

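```bash
python3 - <<'E'
from h import *
c=load("pics/w2.npz");crop(c,"pics/w2l.png",190,165,290,230,8);crop(c,"pics/w2r.png",275,180,445,235,4.7)
# bottle
B=np.array([(320+360/8.,250+660/8.)]);print("cap",plane(c,B,130).round(1))
print("ring",plane(c,[(320+296/8,250+105/8),(320+90/8.,250+285/8.),(320+503/8.,250+285/8.)],50).round(1))
for n in ("w2","w1"):
    d=load(f"pics/{n}.npz");r=d["range_z"];print((r>0).mean())
d=c
for nm,px in dict(shelf=[(320,260),(420,250),(280,240)],table=[(300,130)],cap=[(366,333)],sb=[(241,302)]).items(): print(nm,depthpt(c,px).round(1).tolist())
E
```

```text
cap [[543.3 201.9 130. ]]
ring [[519.6 207.   50. ]
 [540.9 176.4  50. ]
 [550.1 230.4  50. ]]
0.995984375
0.99605859375
shelf [[511.7, 169.3, 45.4], [518.5, 274.2, 44.7], [483.0, 132.0, 44.1]]
table [[378.8, 170.2, -0.1]]
cap [[543.1, 202.6, 131.1]]
sb [[510.9, 98.4, 107.2]]
```

View pics/w2l.png

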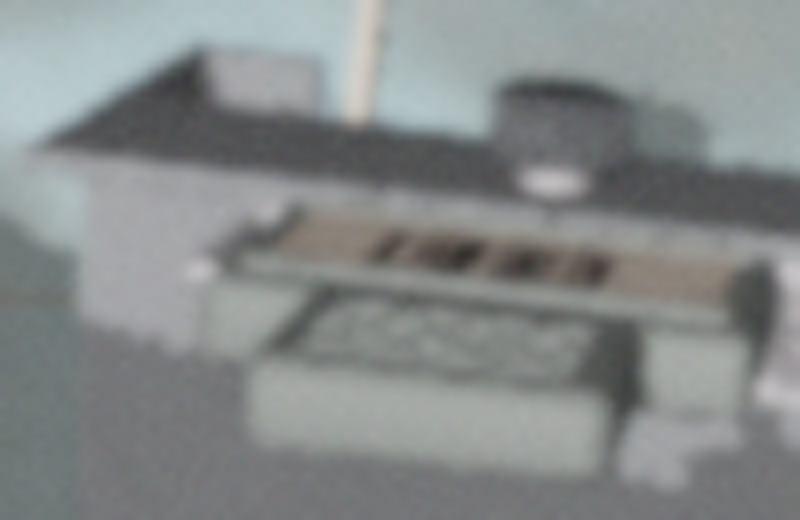

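View pics/w2r.png

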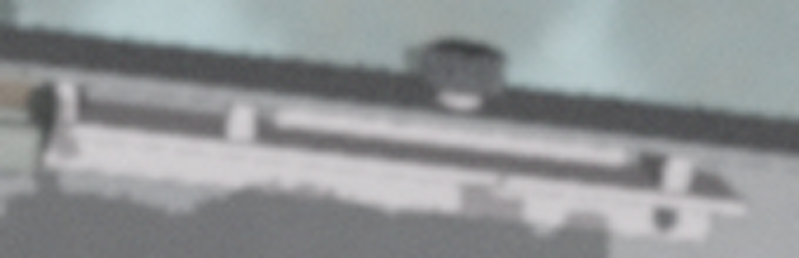

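```bash
python3 - <<'E'
from h import *
c=load("pics/w2.npz")
for C in ([543.2,202.2],[545.5,203]):
  for px in [(320+240/8,250+310/8),(320+225/8,250+200/8),(320+230/8,250+250/8)]:
    o,d=rays(c,[px]);d=d[0];a=d[:2]@d[:2];e=o[:2]-C;b=2*e@d[:2];k=e@e-21**2
    D=b*b-4*a*k; t=(-b-np.sqrt(D))/2/a; P=o+t*d; print(C,P.round(1),np.rad2deg(np.arctan2(P[1]-C[1],P[0]-C[0])).round(1))
# bottle silhouette edges & pixels
print(plane(c,[(190+40/8,165+152/8),(190+80/8,165+165/8)],45).round(1))
E
```

```text
[543.2, 202.2] [523.3 195.5  91.8] -161.4
[543.2, 202.2] [523.2 195.9  65.5] -162.4
[543.2, 202.2] [523.3 195.5  77.8] -161.3
[545.5, 203] [525.9 195.5  87.4] -159.0
[545.5, 203] [525.8 195.9  60.8] -160.1
[545.5, 203] [525.9 195.5  73.2] -159.0
[[410.2  61.3  45. ]
 [412.6  65.7  45. ]]
```

```bash
python3 - <<'E'
from h import *
c=load("pics/scene0.npz");crop(c,"pics/scb.png",280,155,310,205,12)
print(proj(c,[[544.5,202.5,50],[544.5,202.5,75],[544.5,202.5,95],[544.5,202.5,130]]).round(1))
for z in (65,75,85):
  for a in (190,195,200,205,210):
    t=np.deg2rad(a);print(z,a,proj(c,[544.5+21*np.cos(t),202.5+21*np.sin(t),z]).round(2))
b=load("pics/w2.npz");t0=load("pics/top0.npz")
# shelf yaw from top cam: back & front edges
print(plane(t0,[(225+85/3.8,165+38/3.8),(225+435/3.8,165+130/3.8),(225+35/3.8,165+212/3.8),(225+388/3.8,165+310/3.8)],45).round(1))
E
```

```text
[[293.7 190.4]
 [293.5 182.7]
 [293.4 176.5]
 [293.2 165.4]]
65 190 [[289.34 189.24]]
65 195 [[289.91 189.42]]
65 200 [[290.51 189.56]]
65 205 [[291.13 189.68]]
65 210 [[291.77 189.77]]
75 190 [[289.26 186.14]]
75 195 [[289.83 186.32]]
75 200 [[290.43 186.47]]
75 205 [[291.05 186.58]]
75 210 [[291.7  186.67]]
85 190 [[289.17 183.02]]
85 195 [[289.75 183.19]]
85 200 [[290.35 183.34]]
85 205 [[290.98 183.46]]
85 210 [[291.62 183.55]]
[[634.1 308.8  45. ]
 [552.9  28.   45. ]
 [494.4 350.3  45. ]
 [410.5  69.   45. ]]
```

View pics/scb.png

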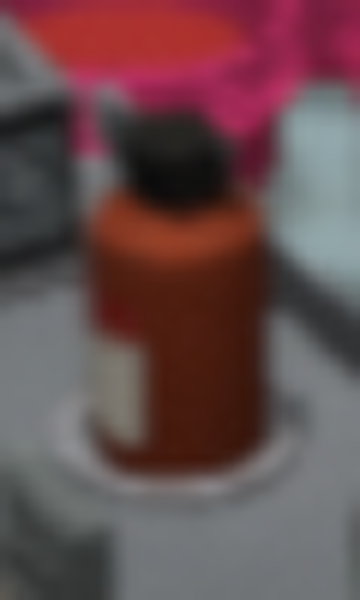

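```bash
python3 - <<'E'
from h import *
c=load("pics/w2.npz")
f=plane(c,[(195,184),(185+795/2.5,165+136/2.5)],45);print(f.round(1),np.linalg.norm(f[1]-f[0]),np.rad2deg(np.arctan2(*(f[0]-f[1])[:2])))
r=plane(c,[(185+122/2.5,165+275/2.5),(185+221/2.5,165+275/2.5),(185+366/2.5,165+298/2.5),(185+494/2.5,165+298/2.5)],50);print(r.round(1))
b=r.reshape(2,2,3).mean(1);print(b,np.linalg.norm(b[1]-b[0]))
def w2r(x,y): return (275+x/4.7,180+y/4.7)
# dividers
for z in (67,):
  print(plane(c,[w2r(228,103),w2r(255,103),w2r(228,140),w2r(255,140),w2r(665,155),w2r(690,155),w2r(665,188),w2r(690,188)],z).round(1))
  print(depthpt(c,[w2r(242,120),w2r(678,172),w2r(300,125),w2r(600,158),w2r(300,145),w2r(600,175),w2r(600,200),w2r(300,160)]).round(1))
  print(depthpt(c,[(190+480/8,165+420/8.)]))
E
```

```text
[[410.2  61.3  45. ]
 [499.  360.6  45. ]] 312.18909526715316 -163.46728503615236
[[511.2  77.4  50. ]
 [518.3 118.4  50. ]
 [539.2 176.8  50. ]
 [548.4 230.3  50. ]]
[[514.73244251  97.88779313  50.        ]
 [543.82224657 203.54826341  50.        ]] 109.59175004898191
[[443.6 184.3  67. ]
 [444.5 189.6  67. ]
 [451.2 183.   67. ]
 [452.1 188.3  67. ]
 [469.2 269.   67. ]
 [470.1 274.   67. ]
 [476.2 268.4  67. ]
 [477.  273.4  67. ]]
[[447.9 186.4  65.9]
 [473.8 271.6  65.6]
 [455.7 197.8  50.2]
 [471.9 258.4  55.1]
 [455.4 197.1  65. ]
 [474.2 257.3  58.9]
 [483.9 258.9  48. ]
 [457.9 196.6  66.7]]
[[429.86995987 128.94347189 125.67418317]]
```

```bash
python3 - <<'E'
from workcell import *
from h import *
R=Rdown(np.deg2rad(92))
movep([544,203,200],R); print(np.round(read_state()['qpos'],2),read_state()['time'])
print(movel([544,203,63],max_speed=120,guard=8), read_state()['eef_pos'],read_state()['ft_force'])
clamp(); s=read_state();print(s['finger_gap'],s['eef_pos'],s['ft_force'],s['time'])
q=np.array(s['qpos'])
for k in (1,2,3):
    p=q.copy();p[6]-=0.655*k/3;goto_joints(p.tolist())
wait(.2);s=read_state();print(s['eef_pos'],s['tool_rot'][0],s['ft_force'],s['time'])
E
```

```text
[ 0.18  0.65 -0.95  1.72  0.59  1.09  0.64] 4.3083
False [544.35448657 203.15344671  63.66533561] [-0.61932646  0.02387025 -0.29232403]
40.279333002354285 [544.14646441 203.10861434  63.46123249] [-0.96216302 -1.05712251  7.01497438] 6.0833
[544.18065909 203.12432384  63.49586553] [5.78048891e-01 8.16001920e-01 5.88738798e-04] [-0.59528088 -0.08622058  1.55656852] 7.2833
```

```bash
python3 - <<'E'
from workcell import *
from h import *
open_gripper(); wait(.1); s=read_state();print(s['finger_gap'],s['ft_force'])
movel([544,203,170],max_speed=200)
movep([425,185,230],Rdown(np.deg2rad(73.6)));wait(.15)
c=camera("wrist");cv2.imwrite("pics/w3.png",c["image"]);np.savez("pics/w3.npz",**c)
crop(c,"pics/w3z.png",310,235,450,355,5.5);print(read_state()['time'])
E
```

```text
85.62142404837 [0.80255219 0.24548214 0.2998133 ]
9.3833
```

View pics/w3z.png

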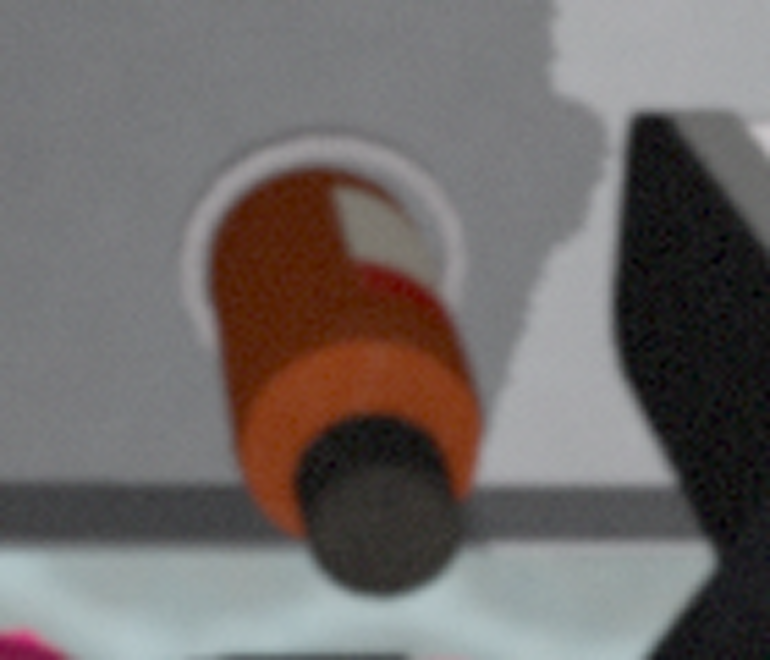

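```bash
python3 - <<'E'
from h import *
c=load("pics/w3.npz");f=lambda x,y:(310+x/5.5,235+y/5.5)
C0=plane(c,[f(380,507)],130)[0];print(C0)
for C in (C0[:2],C0[:2]+[1.5,.5]):
  for px in [f(333,190),f(342,225),f(352,262)]:
    o,d=rays(c,[px]);d=d[0];a=d[:2]@d[:2];e=o[:2]-C;b=2*e@d[:2];k=e@e-21**2
    D=b*b-4*a*k; t=(-b-np.sqrt(D))/2/a; P=o+t*d; print(P.round(1),np.rad2deg(np.arctan2(P[1]-C[1],P[0]-C[0])).round(1)%360)
crop(c,"pics/w3f.png",230,180,470,240,3.3)
E
```

```text
[542.16390805 201.58234219 130.        ]
[522.3 208.5  68.2] 160.9
[522.2 208.2  81.3] 161.8
[522.1 207.9  94.1] 162.4
[523.7 208.5  65.7] 162.2
[523.6 208.2  78.9] 163.1
[523.5 208.   91.7] 163.8
```

View pics/w3f.png

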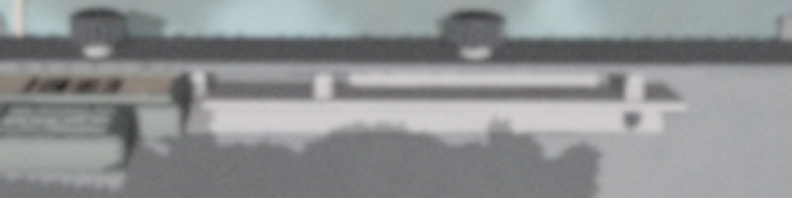

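View pics/w3.png

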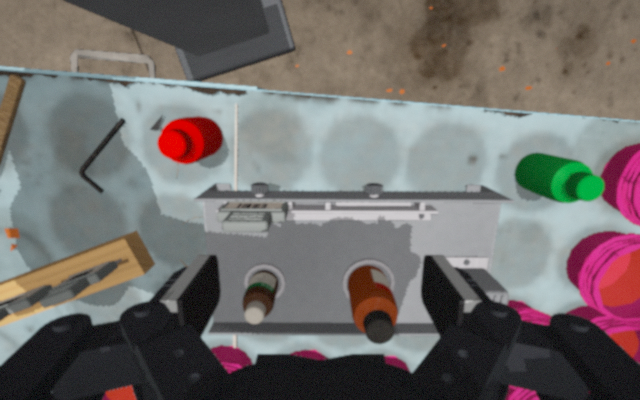

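```bash
python3 - <<'E'
from workcell import *
from h import *
b=load("pics/w1.npz");f=lambda x,y:(215+x/3.8,195+y/3.8)
print(depthpt(b,[f(215,310),f(200,275),f(590,250),f(330,170)]).round(1))
R=Rdown(np.deg2rad(73.6))
movep([474,224,145],R);wait(.2)
c=camera("wrist");cv2.imwrite("pics/w4.png",c["image"]);np.savez("pics/w4.npz",**c)
s=read_state();print(s['time'],s['eef_pos'],s['tool_rot'][0])
crop(c,"pics/w4z.png",210,150,430,260,3.6)
E
```

```text
[[ 467.1 -185.3   83.9]
 [ 461.8 -190.    73.8]
 [ 458.3  -88.8   85. ]
 [ 454.7 -157.4   25.5]]
10.1333 [474.36918716 223.56114487 146.06013281] [0.28308792 0.95909246 0.00169856]
```

View pics/w4z.png

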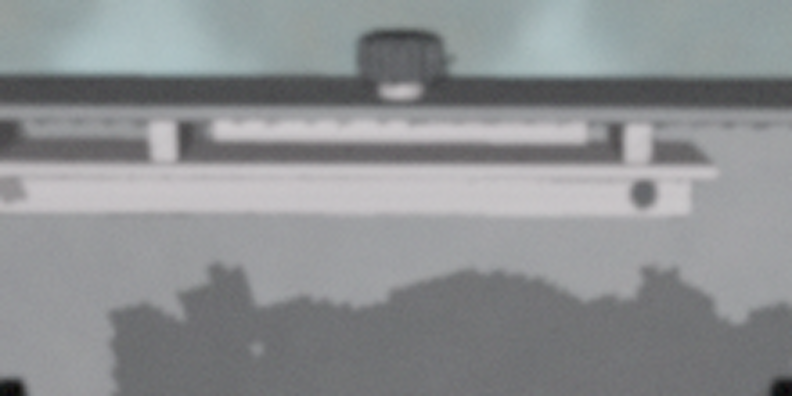

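View pics/w4.png

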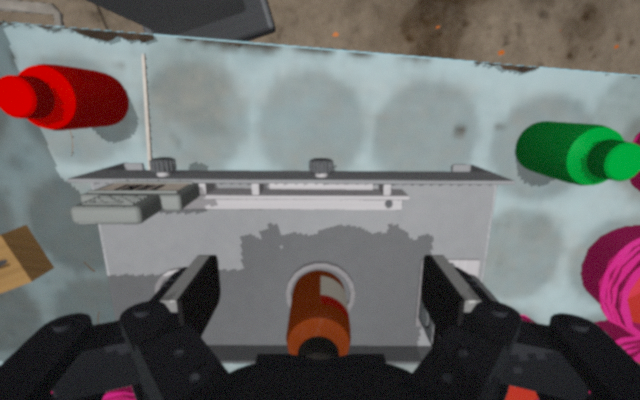

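```bash
python3 - <<'E'
from h import *
c=load("pics/w4.npz");f=lambda x,y:(210+x/3.6,150+y/3.6)
y=np.deg2rad(73.6);sy=np.array([np.cos(y),np.sin(y)]);sx=np.array([sy[1],-sy[0]])
def show(n,P): print(n,P.round(1).tolist(),"sx",(P[:,:2]@sx).round(1),"sy",(P[:,:2]@sy).round(1))
for z in (66,67):
  show("div",plane(c,[f(150,122),f(178,122),f(150,162),f(178,162),f(625,122),f(652,122),f(625,163),f(652,163)],z))
show("lip far edges",plane(c,[f(0,104),f(790,104),f(0,122),f(790,122),f(300,162),f(600,165),f(300,177),f(600,181)],67))
show("depth",depthpt(c,[f(164,142),f(638,145),f(400,113),f(700,113),f(300,170),f(600,173),f(300,130),f(550,132),f(400,195),f(400,230)]))
# vertical gray profile
g=cv2.cvtColor(c["image"],cv2.COLOR_BGR2GRAY)
for u in (262,300,345,385): print(u,g[174:206,u].tolist())
print("h",g[189,245:400].tolist())
E
```

```text
div [[444.1, 184.9, 66.0], [445.6, 189.9, 66.0], [451.3, 182.3, 66.0], [452.8, 187.4, 66.0], [469.2, 269.9, 66.0], [470.7, 274.8, 66.0], [476.9, 268.1, 66.0], [478.4, 272.9, 66.0]] sx [373.8 373.8 381.5 381.5 373.9 373.9 381.9 381.9] sy [302.8 308.  302.3 307.6 391.4 396.5 391.8 396.9]
div [[443.9, 185.2, 67.0], [445.4, 190.2, 67.0], [451.2, 182.6, 67.0], [452.6, 187.6, 67.0], [469.0, 269.8, 67.0], [470.4, 274.6, 67.0], [476.6, 267.9, 67.0], [478.1, 272.8, 67.0]] sx [373.6 373.6 381.2 381.2 373.7 373.7 381.6 381.6] sy [303.  308.2 302.6 307.8 391.2 396.3 391.6 396.7]
lip far edges [[432.8, 159.7, 67.0], [474.3, 299.9, 67.0], [436.0, 158.5, 67.0], [477.7, 299.2, 67.0], [459.1, 209.6, 67.0], [475.7, 263.4, 67.0], [461.9, 208.7, 67.0], [478.7, 262.6, 67.0]] sx [370.1 370.3 373.5 373.8 381.3 382.  384.2 385.1] sy [275.4 421.6 275.1 421.9 330.7 386.9 330.6 387.1]
depth [[448.4, 186.2, 66.1], [474.1, 271.2, 66.4], [455.4, 230.2, 67.5], [471.0, 283.4, 67.8], [460.6, 209.1, 67.2], [477.1, 263.0, 67.3], [455.5, 209.9, 56.2], [470.2, 256.7, 54.2], [475.9, 224.2, 48.1], [484.1, 221.8, 45.2]] sx
[... 826 characters left out ...]
170, 130, 87, 80, 80, 87, 94, 97, 101, 107, 109, 122, 130, 136, 136, 136, 136, 140, 138, 137, 137, 138, 136, 141, 142, 142, 145, 142, 142, 139, 141, 139, 143, 141, 143, 144, 145, 147, 146, 149, 146, 146, 147, 147, 150, 149, 150, 148, 149, 148, 150, 148, 150, 150, 150, 153, 152, 153, 151, 153, 153, 153, 151, 154, 156, 155, 153, 153, 153, 154, 156, 154, 152, 151, 152, 151, 153, 151, 153, 150, 153, 151, 150, 152, 153, 152, 154, 157, 163, 166, 166, 167, 167, 166, 166, 164, 166, 165, 164, 167, 167, 166, 169, 167, 167, 168, 167, 167, 167, 167, 166, 169, 169, 165, 150, 132, 122, 118, 121, 118, 111, 96, 87, 85, 108, 155, 185, 196, 197, 195, 192, 187, 168, 139, 121, 122, 124, 124, 125, 123, 125, 128]
```

```bash
python3 - <<'E'
from workcell import *
from h import *
R=Rdown(np.deg2rad(73.6))
movel([474,224,200],max_speed=200)
movep([480,-190,163],R);wait(.2)
c=camera("wrist");cv2.imwrite("pics/w5.png",c["image"]);np.savez("pics/w5.npz",**c)
s=read_state();print(s['time'],s['eef_pos'],s['tool_rot'][0])
crop(c,"pics/w5z.png",210,130,430,280,3.6)
E
```

```text
12.3417 [ 480.26763732 -189.35685464  163.09217362] [2.81270809e-01 9.59628426e-01 1.30214779e-04]
```

View pics/w5z.png

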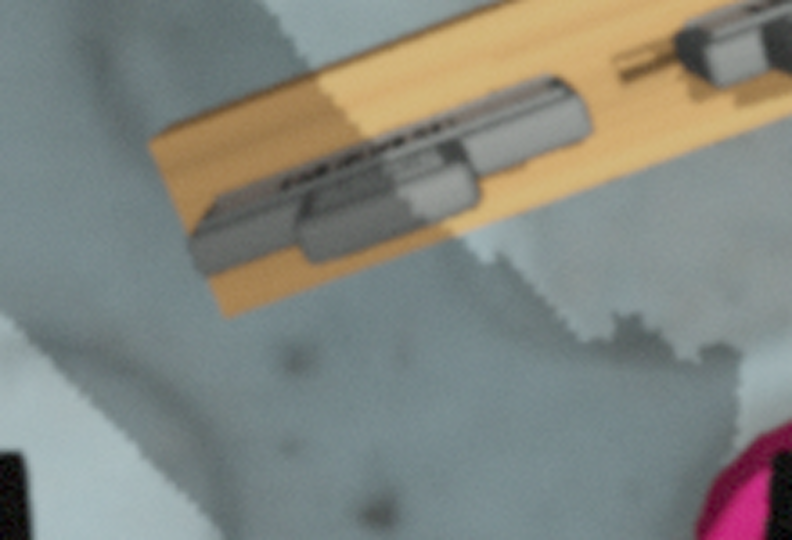

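```bash
python3 - <<'E'
from h import *
c=load("pics/w5.npz");crop(c,"pics/w5y.png",258,145,378,210,6.6)
E
```

View pics/w5y.png

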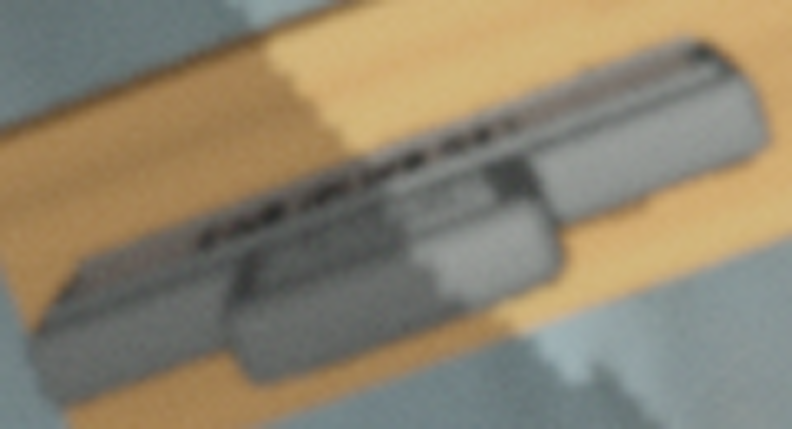

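```bash
python3 - <<'E'
from h import *
c=load("pics/w5.npz");f=lambda x,y:(258+x/6.6,145+y/6.6)
print(depthpt(c,[f(330,330),f(480,270),f(650,155),f(130,350)]).round(1))
for z,pts in ((84,[(230,312),(258,380),(565,268),(545,203)]),(60,[(30,345),(62,405),(770,150),(735,72)])):
  P=plane(c,[f(*p) for p in pts],z);print(P.round(1).tolist(),P.mean(0).round(1))
  r=P[2]-P[1];a=P[3]-P[0];print([np.rad2deg(np.arctan2(-v[1],v[0])).round(1) for v in(r,a)],np.linalg.norm(r),np.linalg.norm(a),np.linalg.norm(P[0]-P[1]))
E
```

```text
[[ 467.9 -193.8   83.8]
 [ 466.1 -177.3   84.3]
 [ 464.1 -156.6   61.8]
 [ 469.6 -218.9   59.6]]
[[463.2, -203.0, 84.0], [470.9, -202.4, 84.0], [468.4, -169.0, 84.0], [461.3, -169.2, 84.0]] [ 465.9 -185.9   84. ]
[np.float64(-94.3), np.float64(-93.1)] 33.52051875569134 33.8972545075425 7.711670730331574
[[465.7, -229.6, 60.0], [473.5, -228.4, 60.0], [467.7, -143.6, 60.0], [458.2, -145.2, 60.0]] [ 466.3 -186.7   60. ]
[np.float64(-93.9), np.float64(-95.1)] 84.99369074591279 84.71941009767309 7.849702281999894
```

```bash
python3 - <<'E'
from workcell import *
from h import *
R=Rdown(np.deg2rad(4.3))
movep([466.1,-186.3,125],R); s=read_state();print(s['time'],s['eef_pos'],np.round(s['qpos'],2))
print(movel([466.1,-186.3,52],max_speed=100,guard=8)); s=read_state();print(s['eef_pos'],s['ft_force'])
clamp(); wait(.2); s=read_state();print(s['finger_gap'],s['eef_pos'],s['ft_force'],s['torque'],s['time'])
E
```

```text
13.4 [ 466.24004324 -186.18941915  125.11312102] [ 0.8   0.57 -0.73  1.99  0.54  0.78 -0.16]
False
[ 466.38093049 -186.32374882   52.40263396] [0.38419143 1.43030614 0.63932585]
9.14452385515828 [ 466.13199479 -186.33169706   52.17746851] [-1.32993289 -0.17670403  6.64274076] [ 0.05306907  0.33259139 -0.02896168] 15.1583
```

```bash
python3 - <<'E'
from workcell import *
from h import *
p=read_state()['eef_pos']
movel([p[0],p[1],200],max_speed=120)
R=Rdown(np.deg2rad(-16.4))
movep([460.9,228.9,200],R); s=read_state();print(s['time'],s['eef_pos'],np.round(s['qpos'],2),s['tool_rot'][0],s['ft_force'],s['finger_gap'])
movel([460.9,228.9,125],max_speed=120);wait(.3)
s=read_state();print(s['time'],s['eef_pos'],s['ft_force'],s['torque'])
for n in("wrist","scene","top"):
    c=camera(n);cv2.imwrite(f"pics/{n}6.png",c["image"]);np.savez(f"pics/{n}6.npz",**c)
crop(load("pics/scene6.npz"),"pics/scene6z.png",230,140,350,240,6)
E
```

```text
18.075 [461.3230123  227.90533822 199.81396184] [ 0.03  0.49 -0.82  1.89  0.44  0.95 -1.27] [ 9.59047102e-01 -2.83246611e-01 -1.15244605e-04] [ 0.31818651 -0.38181069 -1.00887289] 9.211278707847447
19.15 [461.10620367 228.93095297 125.40959625] [-0.2306742  -0.35034118 -0.76564841] [0.02993054 0.02944231 0.0204529 ]
```

View pics/wrist6.png

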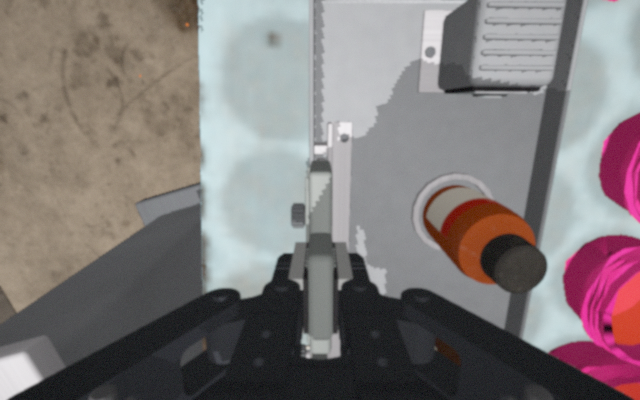

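View pics/scene6z.png

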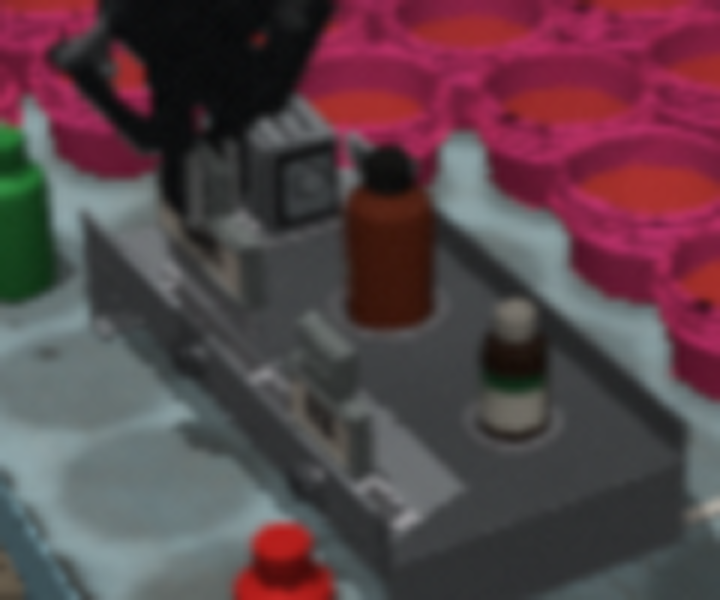

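```bash
python3 - <<'E'
from h import *
c=load("pics/wrist6.npz")
crop(c,"pics/w6a.png",280,110,370,250,5);crop(c,"pics/w6b.png",400,160,560,300,5)
E
```

```text
(no output)
```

View pics/w6a.png

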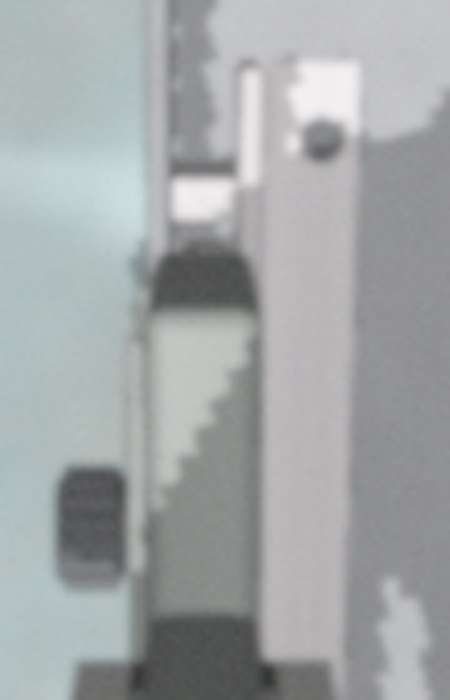

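View pics/w6b.png

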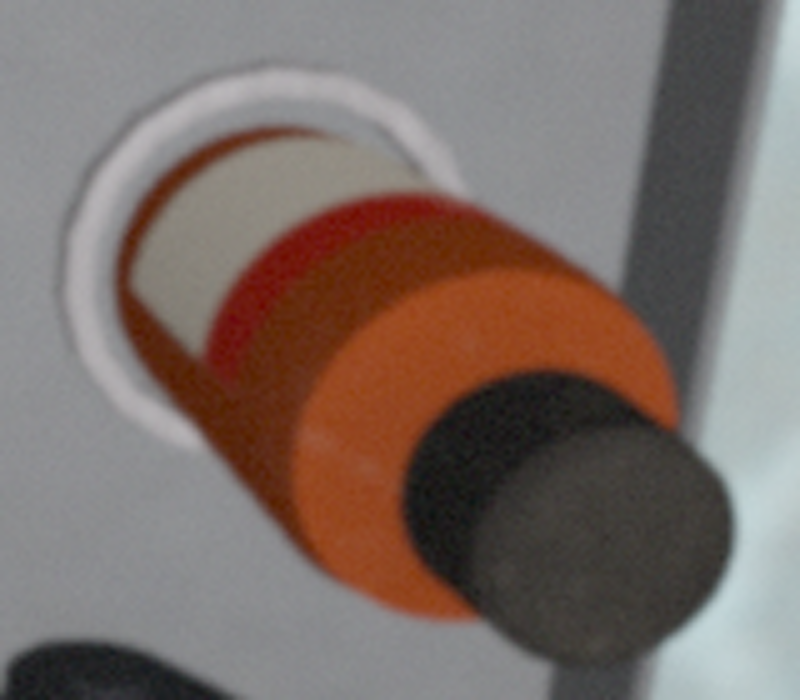

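```bash
python3 - <<'E'
from h import *
c=load("pics/wrist6.npz");f=lambda x,y:(280+x/5,110+y/5)
y=np.deg2rad(73.6);sy=np.array([np.cos(y),np.sin(y)]);sx=np.array([sy[1],-sy[0]])
def show(n,px,z): P=plane(c,[f(*p) for p in px],z);print(n,(P[:,:2]@sx).round(1),"sy",(P[:,:2]@sy).round(1))
show("tcp",[f(0,0)],67); print(sx@[461.1,228.93],sy@[461.1,228.93])
show("divider",[(170,180),(235,180),(170,218),(235,218)],67)
show("lip line",[(148,20),(165,20),(148,240),(165,240)],67)
show("back strip",[(258,300),(258,650),(240,180)],67)
show("body top",[(152,315),(258,315),(148,610),(260,610)],133.4)
show("body bottom",[(165,255),(243,255),(152,300),(258,300)],99.4)
C=np.array([544,202.7])
g=lambda x,y:(400+x/5,160+y/5)
for nm,px in dict(frontedge=[g(133,290),g(170,330),g(207,362)],rear=[g(420,185),g(470,200)]).items():
  for p in px:
    o,d=rays(c,[p]);d=d[0];a=d[:2]@d[:2];e=o[:2]-C;b=2*e@d[:2];k=e@e-21**2
    D=b*b-4*a*k; t=(-b-np.sqrt(max(D,0)))/2/a; P=o+t*d; print(nm,D>0,P.round(1),np.rad2deg(np.arctan2(P[1]-C[1],P[0]-C[0])).round(1)%360)
E
```

```text
tcp [386.8] sy [404.]
377.70324394538085 349.80339394170574
divider [374.  381.6 374.  381.7] sy [395.9 395.9 391.5 391.4]
lip line [371.6 373.5 371.3 373.4] sy [414.2 414.2 388.8 388.8]
back strip [384.5 384.8 382.2] sy [381.6 336.6 395.9]
body top [373.6 382.1 373.  382.5] sy [392.5 392.5 367.2 367.2]
body bottom [374.  381.8 372.6 383.3] sy [392.1 392.1 387.5 387.5]
frontedge True [525.  211.7  67.2] 154.6
frontedge True [525.  211.6  81.5] 155.0
frontedge True [525.2 212.1  93.6] 153.4
rear False [558.7 217.8  74.2] 45.7
rear False [559.4 218.8  85.1] 46.3
```

```bash
python3 - <<'E'
from h import *
c=load("pics/wrist6.npz")
g=lambda x,y:(400+x/5,160+y/5)
C0=plane(c,[g(602,545)],130)[0][:2];print(C0)
R=plane(c,[g(65,290),g(280,66),g(205,448),g(468,195)],50);print(R.round(1))
# circle thru ring outer pts
A=np.c_[2*R[:,:2],np.ones(4)];s=np.linalg.lstsq(A,(R[:,:2]**2).sum(1),rcond=None)[0];print("ring ctr",s[:2],np.sqrt(s[2]+s[:2]@s[:2]))
# axis ray via silhouette: body left edge etc.
for C in (C0,s[:2],np.array([543.,202])):
  for p in [g(133,290),g(170,330),g(207,362)]:
    o,d=rays(c,[p]);d=d[0];a=d[:2]@d[:2];e=o[:2]-C;b=2*e@d[:2];k=e@e-21**2
    D=b*b-4*a*k; t=(-b-np.sqrt(max(D,0)))/2/a; P=o+t*d; print(C.round(1),P.round(1),np.rad2deg(np.arctan2(P[1]-C[1],P[0]-C[0])).round(1)%360)
E
```

```text
[546.43624101 202.0491531 ]
[[520.1 207.2  50. ]
 [553.5 229.4  50. ]
 [533.8 179.   50. ]
 [574.5 205.   50. ]]
ring ctr [547.12972195 202.85106709] 27.35468006887902
[546.4 202. ] [526.6 208.9  60.3] 161.1
[546.4 202. ] [526.5 208.7  75.1] 161.5
[546.4 202. ] [526.7 209.3  87.7] 159.7
[547.1 202.9] [526.9 208.3  59.1] 164.9
[547.1 202.9] [526.8 208.2  73.9] 165.4
[547.1 202.9] [527.  208.9  86.7] 163.4
[543. 202.] [524.7 212.3  68.7] 150.6
[543. 202.] [524.6 212.2  82.9] 151.0
[543. 202.] [524.9 212.7  94.8] 149.4
```

```bash
python3 - <<'E'
from workcell import *
from h import *
def st(t): s=read_state();print(t,round(s['time'],2),np.round(s['eef_pos'],2),np.round(s['ft_force'],2),np.round(s['torque'],2),round(s['finger_gap'],2))
p=[460.9,228.6]
g=movel([*p,103],max_speed=40,guard=6);st(g)
if not g:
  for z,gd in ((97,15),(94.5,18),(93,22)):
    g=movel([*p,z],max_speed=15,guard=gd);wait(.2);st((z,g))
    if g: break
c=camera("scene");np.savez("pics/scene7.npz",**c);c=camera("wrist");cv2.imwrite("pics/w7.png",c["image"]);np.savez("pics/w7.npz",**c)
crop(c,"pics/w7a.png",240,90,400,250,4)
E
```

```text
False 20.0 [460.88 228.71 103.03] [0.02 0.75 0.02] [ 0.   -0.03  0.02] 8.93
(97, False) 20.75 [461.11 228.71  97.19] [-0.33 -1.01  4.39] [-0.08 -0.06  0.03] 8.97
(94.5, False) 21.27 [461.14 228.72  94.75] [-0.14 -1.76  7.  ] [-0.15  0.07  0.01] 9.04
(93, False) 21.72 [461.14 228.76  93.31] [-0.49 -0.66  8.49] [-0.2   0.1  -0.01] 8.92
```

View pics/w7a.png

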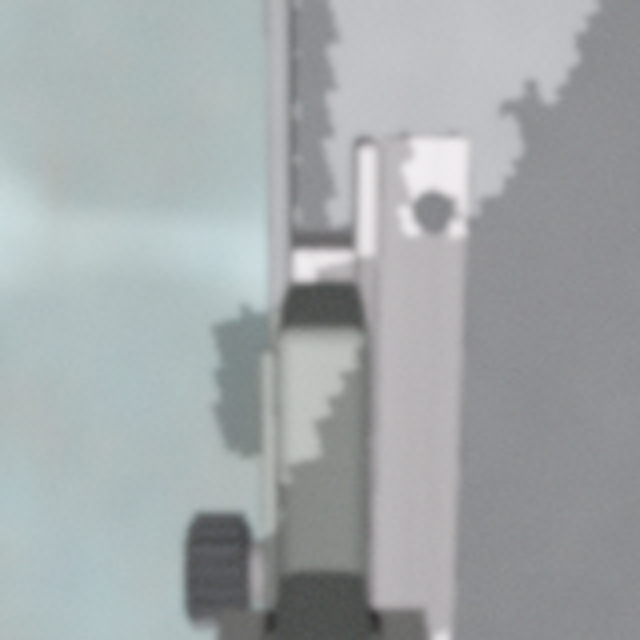

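The tongue went in freely and the force follows the spring: 8.5 N, which is about 6.3 mm pressed. I'll push on until the shoulder seats on the lip.

```bash
python3 - <<'E'
from workcell import *
from h import *
def st(t): s=read_state();print(t,round(s['time'],2),np.round(s['eef_pos'],2),np.round(s['ft_force'],2),np.round(s['torque'],2),round(s['finger_gap'],2))
for z in (92.6,92.2,91.8,91.4,91.0,90.6):
    movel([460.9,228.6,z],max_speed=8,guard=20);wait(.15);st(z)
    if read_state()['ft_force'][2]>18: break
E
```

```text
92.6 22.22 [461.18 228.74  93.15] [-2.72 -1.73 13.99] [-0.55  0.42 -0.05] 9.34
92.2 22.62 [461.21 228.76  93.09] [-3.63 -3.78 23.75] [-0.76  0.98  0.02] 9.22
```

```bash
python3 - <<'E'
from workcell import *
from h import *
wait(.5);s=read_state();print(s['time'],s['eef_pos'],s['ft_force'])
c=camera("wrist");np.savez("pics/w8.npz",**c);cv2.imwrite("pics/w8.png",c["image"]);crop(c,"pics/w8a.png",260,110,370,250,5)
d=camera("scene");np.savez("pics/scene8.npz",**d);crop(d,"pics/scene8z.png",230,140,350,240,6)
f=lambda x,y:(240+x/4,90+y/4)
y=np.deg2rad(73.6);sy=np.array([np.cos(y),np.sin(y)]);sx=np.array([sy[1],-sy[0]])
P=depthpt(c,[f(310,370),f(330,480),f(320,540),f(275,150),f(420,400)]);print(P.round(1).tolist(),(P[:,:2]@sx).round(1))
E
```

```text
23.1167 [461.20648589 228.76854793  93.11237117] [-4.4761356  -4.62099398 24.32981008]
[[470.9, 266.2, 100.7], [469.6, 254.6, 101.2], [466.7, 248.3, 100.5], [472.3, 286.6, 67.0], [481.1, 246.3, 46.7]] [376.6 378.6 377.6 372.2 392. ]
```

View pics/w8a.png

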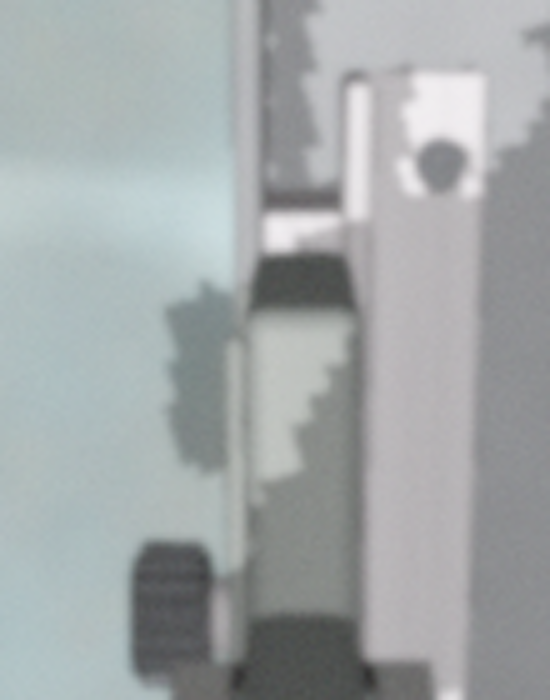

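View pics/scene8z.png

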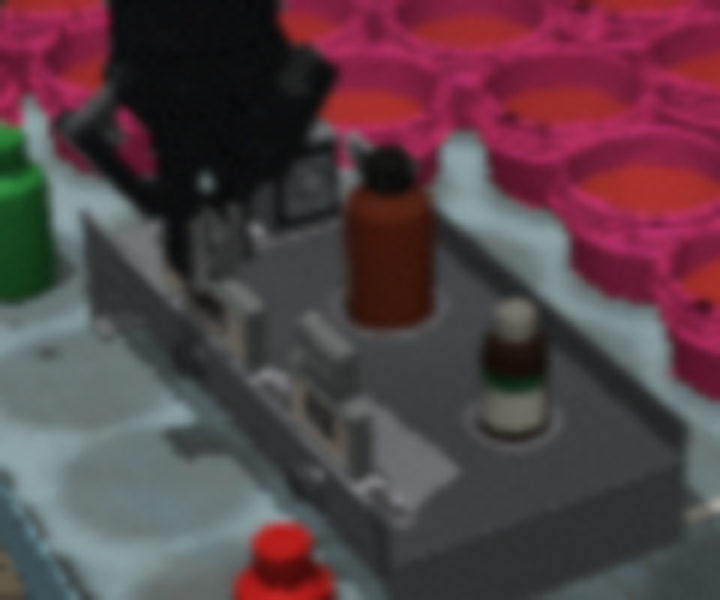

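View pics/w8.png

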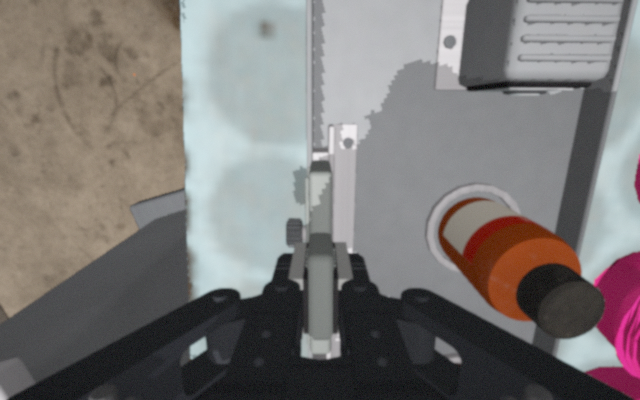

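The held holder's body top reads 100.5–101.2 mm by depth; fully home is 101. It sits square in the channel, the bottle is upright in its seat with the label towards the reader, and the push is steady at 24 N. I'm handing in.

```bash
python3 -c "
from workcell import *
finish_job()
s=read_state();print(s['time'],s['eef_pos'],s['ft_force'],s['finger_gap'])"
```

```text
the job is handed in; nothing more can be done
the job is handed in; nothing more can be done
```

I turned the larger bottle about 37° in its seat and let go. I then took the wide holder out of the block and pressed it down behind the lip in the empty bay, card to the front. I handed in still gripping it, pushing down with about 24 N, at 23 s of the 51 s allowed. The system gave no verdict.

- **Holder:** it went in freely with the force following the spring. The force then rose sharply at tool height 93.1 mm, against an expected 93. Body top measured 100.5–101.2 mm (101 is fully home), so I put the strip at about 7 mm pressed; I could not read the joint directly. It is centred in the channel to within about 1 mm and looks square and upright in the pictures.
- **Bottle:** upright in its seat. Two views put the middle of the label within about 3° of the reader direction. An intermediate reading of one of those views gave up to 9–13°, but it used a bottle position taken from an earlier picture. I trusted the readings that took the bottle's position from the same picture.
- **Other differences:** bottle positions differed by 2–4 mm between wrist pictures. My first shelf angle (9.6°) was wrong; three later measurements gave about 16.4°, which I used.
- **Everything else:** nothing touched the small bottle, either narrow holder, the cup or the look-alike bottles, as far as the forces and pictures show. I did not measure their positions again.

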